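# Shut the dip-pot pan and secure its lid with the turnbutton

### The arm

A 6-joint arm with a two-finger parallel gripper is mounted at the origin on the work surface. World frame = base frame: x ahead of the robot, y to its left, z up, the work surface at z = 0. Lengths are in m, angles in degrees, forces in N, time in s.
With the tool pointing down it reaches from about 0.3 to 0.75 m from the base axis. Payload 8.5 kg.
Tool frame: the origin (TCP) lies on the centre line of the jaws, within the pads' length; the fingertips stand 25 mm ahead of it and the grasp point (between the pads) lies 6 mm ahead of it; z points along the fingers, y is the line along which they close (so a half turn about z gives the same grasp; the last joint's range is limited). The gripper opens to 85 mm and grips with 20 to 120 N. Pads are 22 mm wide; open, the fingers measure 114 mm over their backs; the gripper's body (76 mm by 85 mm) begins 54 mm behind the grasp point. The pads swing forward as they close: fully open they stand 13 mm farther back than shut.
Start: joints at [-75.762, 21.807, 74.336, -0, 83.858, -12.336], TCP at [0.246, -0.492, 0.256] pointing down, gripper open.
Joint ranges: [-178.18, 178.18], [-50.72, 133.34], [12.68, 142.11], [-81.47, 261.47], [9.98, 163.14], [-165.26, 165.26]. Speed limits (degrees/s): [136.94, 136.94, 180, 180, 180, 180].

### API

Orientations are given as a 3x3 rotation matrix whose columns are the frame's x, y, z axes.
In Python, from rig import telemetry, optics, env gives the robot as it stands.
- The arm moves only by the tool send_rows, never from a script. Its argument "deltas" is a list that holds one entry, the list of rows, each a list of 7 numbers: the shift along the tool's x, y, z in m, then the turn, a rotation vector about the tool's x, y, z in rad, then the opening, from -1 (shut) to 1 (fully open), so that 0 is half open. In form: [[[x, y, z, ax, ay, az, grip], ...]]. A call has 1 to 12 rows; each row shifts and turns the commanded pose from where the row before left it, along the tool's axes as they then stand; what a row does not reach is not made up. A row lasts 1/8 s, in which the tool goes at most 62.5 mm and 10.7 degrees, less where a joint would pass 70% of its speed; a pose out of reach is approached as far as the arm can. A call is refused whole if a number of a shift passes 0.0625 or a number of a turn 0.188, either way. A call with a gripper value outside its range is refused whole. The fingers move at their own pace and stop on an object; "squeeze" is the grip in N (left out, the last holds). Time passes only in rows, so rows that do not move let the fingers close. It gives the time, the measured TCP pose, the force, the opening and the grip force at its end, in the units of the state.
- telemetry.observe(): the state, without advancing time (a new reading comes with each control period).
- optics.get_image(name): name is "scene" or "side" or "wrist"; returns a dict with "image" (400x640x3 uint8, red, green, blue), "range_z" (400x640 float32, m along the optical axis (not along the pixel's ray), 0 where there is no reading), "K" (3x3 intrinsics, pixels), "k1" (the pictures are not rectified: a ray, as slopes to the right and down, at radius r is drawn at 1 + k1 r^2 times it, then the intrinsics apply), "rvec" (rotation vector, rad) and "tvec" (3), from world to camera coordinates, as OpenCV has them; the wrist camera has in their place "hand_eye" (4x4, takes a point from camera to tool coordinates, whose origin is the TCP and whose axes are the flange's). Camera axes: x right, y down, z forward; pixel columns grow to the right and rows downward; lengths in m; the calibration is good to about 2 mm. A picture is of the moment at which its call begins: read the wrist's pose just before it.
- env.close_job(): hands the job in; it is judged then, once.
The state is a dict: "time_s": time; "q": joint angles; "qvel": joint speeds; "joint_efforts": joint torques, N m; "position": TCP position; "tool_rot": TCP orientation; "ft_force": force on the tool from outside, world axes, zero at the start; "wrist_torque": the same for the moment, N m; "grip_width": finger opening in m; "gripper_force": force on a finger pad.
Only numpy, scipy, OpenCV 4.12 (cv2) and the standard library are available. Lean on these libraries where they do the work, as an engineer would, in place of code of your own. Each camera call takes 0.05 s, during which the arm holds its last target. There are 200 camera calls.

### The job

The stall's dip-pot pan has been left open. Fold its yellow lid fully down onto the pan, and after that turn the red turnbutton so that its white nose points squarely in over the lid and locks it. Leave the cup, the sauce bottle and the tongs where they are, and let go of everything.

Things in the scene. Friction and masses are not known exactly. Their poses are not given: they have to be found in the camera images.
- pan: steel pan, 180 (x) x 160 (y) x 95 mm high outside, open on top, full of small sealed dip pots, screwed to the worktop through a black base plate (it does not move). Origin: on the worktop under the middle of the pan; z up. The lid is hinged on the pan's +x side; a bracket on its -x side (the side towards the robot) carries the turnbutton, 112 mm from the origin
- lid (a joint): angle of the yellow lid, rad: 0 = lying flat on the pan (shut), growing as its free edge swings up; stop at 1.6. A stiff hinge: the lid stays where it is left. The lid is a plate 180 x 160 mm, 6 mm thick, turning about the pan's y axis; a black bar grip 70 mm long (along y), 10 mm thick and 18 mm tall stands on its outer face, 95 mm from the hinge
- lid_hinge (a point): middle of the lid's hinge line, at the underside of the lid: 90 mm along the pan's +x, 95.5 mm above the worktop. Turns with the lid: its x axis lies along the lid from the free edge to the hinge (free edge at x = -180 mm), y along the hinge, z is the outer (top) face's normal
- lid_press (a point): a bare spot on the outer (top) face of the lid, 30 mm from the free edge and 45 mm to the -y side of the middle (away from where the open turnbutton's nose points). Moves with the lid, axes as lid_hinge
- turnbutton (a joint): angle of the red turnbutton about its upright pivot, rad, anticlockwise from above: 0 = nose points along the pan's +x, squarely over the lid; about 1.57 = nose along the pan's +y, clear of the lid. It turns freely both ways from -0.8 to 2.2, has no detent and stays where it is left. It hits the lid's edge if the lid is raised while the nose is over the pan (below about 1.25)
- button_top (a point): centre of the top of the turnbutton's upright thumb rib, on the pivot axis, 133.5 mm above the worktop. The rib is 34 mm long (towards the nose), 10 mm thick and 22 mm tall; under it is the flat bar, 6 mm thick and 16 mm wide, its underside 4 mm above the shut lid's top face. x axis points to the nose, z up
- button_nose (a point): end of the turnbutton's bar (white nose), on its top face, 50 mm from the pivot
- cup: yellow cup, 80 mm across the rim, 100 mm tall, standing loose; origin at the centre of its underside. Bystander
- sauce: red sauce bottle, 56 mm across, 160 mm tall, standing loose; origin at the centre of its underside. Bystander
- tongs: steel tongs with red tips, about 240 mm long, 46 mm wide, 12 mm high, lying loose along their x; origin under the middle. Bystander

How it is judged:
By the outcome, as a careful person would: the job done as asked, in the order asked, and still so for the second after the job is handed in, with the robot touching nothing.
It also fails if it takes over 67 s, if anything falls off the work surface, if the arm or the gripper's body presses on something with over 40 N, if the wrist force passes 120 N, or if a joint passes its speed limit or range.

## Working session

There is one attempt and no reset: what is moved stays moved. The work goes in short steps, Python scripts to look and compute and a tool call to move; the robot and the scene stay as the last step left them, time stands still between calls to the robot, and variables do not carry over. Pictures are saved under pics/ and viewed, at most 10 in all, crops included, and the job is handed in when it is done.

Besides the shell and the picture viewer there is one more tool, called as name(argument=value, ...), one argument or row to a line, values as JSON. send_rows: Moves the arm, as the interface text tells. Its arguments: {"type":"object","properties":{"deltas":{"type":"array"},"squeeze":{"type":"number"}},"required":["deltas"]}

```bash
mkdir -p pics; cat > h.py <<'E'
import numpy as np, cv2
from rig import telemetry, optics, env
def grab(n):
    d=optics.get_image(n); return d
def ext(d, st=None):
    if 'hand_eye' in d:
        T=np.eye(4);T[:3,:3]=st['tool_rot'];T[:3,3]=st['position'];return T@np.array(d['hand_eye'])
    R=cv2.Rodrigues(np.array(d['rvec'],float))[0];T=np.eye(4);T[:3,:3]=R.T;T[:3,3]=-R.T@np.array(d['tvec']).ravel();return T
def cloud(d,st=None):
    "world xyz per pixel from range"
    h,w=d['range_z'].shape;u,v=np.meshgrid(np.arange(w),np.arange(h))
    p=cv2.undistortPoints(np.stack([u,v],-1).reshape(-1,1,2).astype(float),np.array(d['K'],float),np.array([d['k1'],0,0,0.])).reshape(h,w,2)
    z=d['range_z'];c=np.dstack([p[...,0]*z,p[...,1]*z,z]);T=ext(d,st)
    P=c@T[:3,:3].T+T[:3,3];P[z==0]=np.nan;return P
E
python3 - <<'E'
from h import *
a=[]
st=telemetry.observe();print(st)
for n in('scene','side','wrist'):
    d=grab(n);np.save('pics/%s.npy'%n,d,allow_pickle=True)
    cv2.imwrite(f'pics/{n}0.png',d['image'][...,::-1])
    print(n,ext(d,st)[:3,3].round(3))
    P=cloud(d,st);print((d['range_z']>0).mean())
E
```

```text
{'time_s': 0.0, 'q': array([-7.57625671e+01,  2.18415674e+01,  7.43862721e+01,  1.91453136e-05,
        8.38575574e+01, -1.23353529e+01]), 'qvel': array([ 0.08020718,  0.06056394, -0.04519325,  0.00920216, -0.01653648,
        0.09954003]), 'joint_efforts': array([ 1.12680500e-03, -4.48458552e+01, -2.31280106e+01, -1.14986615e-04,
        4.72998305e-03, -3.83332610e-05]), 'position': array([ 0.24596929, -0.49163981,  0.2556974 ]), 'tool_rot': array([[ 8.94366886e-01,  4.47334034e-01, -3.66241708e-04],
       [ 4.47334071e-01, -8.94365776e-01,  1.44475795e-03],
       [ 3.18735354e-04, -1.45597607e-03, -9.99998889e-01]]), 'ft_force': array([ 0.56207973, -0.24824929, -0.02978864]), 'wrist_torque': array([-0.03005302,  0.02937605, -0.01139408]), 'gripper_force': 0.0, 'grip_width': 0.08560248805963815}
scene [ 1.385 -0.018  1.156]
0.9960234375
side [-0.004  0.722  0.846]
0.9962578125
wrist [ 0.314 -0.457  0.374]
0.99578125
```

View pics/scene0.png

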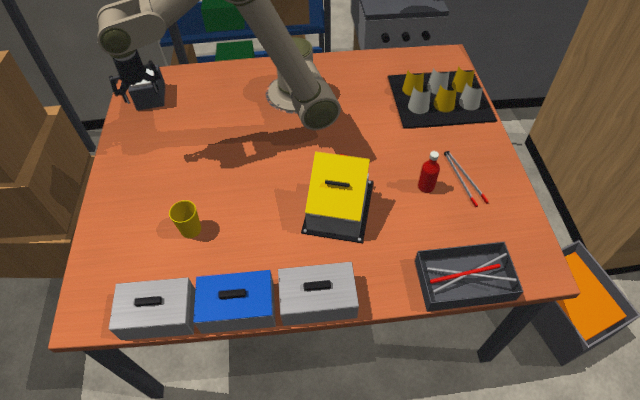

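View pics/side0.png

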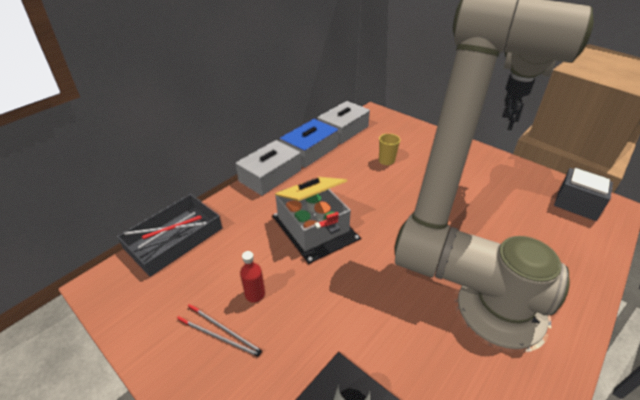

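The scene view shows the yellow lid at about (337,187), partly open, with its grip at (337,184). The side view shows the pan at (315,215) and the red turnbutton near (328,221). Next I'll measure the lid plane and the turnbutton.

```bash
cat >> h.py <<'E'
def mask(d,col,box):
    h=cv2.cvtColor(d['image'],cv2.COLOR_RGB2HSV);H,S,V=[h[...,i].astype(int) for i in range(3)]
    m={'y':(H>20)&(H<34)&(S>150)&(V>90),'r':((H<4)|(H>174))&(S>190)&(V>70),'w':(S<50)&(V>170)}[col]
    b=np.zeros_like(m);b[box[1]:box[3],box[0]:box[2]]=1
    return m&b
E
python3 - <<'E'
from h import *
L=lambda n:np.load(f'pics/{n}.npy',allow_pickle=True).item()
d=L('scene');P=cloud(d);m=mask(d,'y',(295,140,380,235))
m=cv2.erode(m.astype(np.uint8),np.ones((3,3)))>0
Q=P[m];Q=Q[~np.isnan(Q[:,0])];c=np.median(Q,0);
Q=Q[np.linalg.norm(Q-c,axis=1)<.16]
c=Q.mean(0);n=np.linalg.svd(Q-c,full_matrices=False)[2][2];n*=np.sign(n[2])
r=(Q-c)@n;print('lid',c.round(4),n.round(4),r.std().round(4),len(Q))
# corners from mask contour
cn=max(cv2.findContours(mask(d,'y',(295,140,380,235)).astype(np.uint8),0,2)[0],key=cv2.contourArea)
q=cv2.approxPolyDP(cv2.convexHull(cn),4,True)[:,0];print(q.tolist())
T=ext(d);p=cv2.undistortPoints(q.reshape(-1,1,2).astype(float),np.array(d['K'],float),np.array([d['k1'],0,0,0.])).reshape(-1,2)
rays=np.c_[p,np.ones(len(p))]@T[:3,:3].T;t=((c-T[:3,3])@n)/(rays@n);C=T[:3,3]+rays*t[:,None]
print(C.round(4));print(np.linalg.norm(C-np.roll(C,-1,0),axis=1).round(4))
print('tilt',np.arccos(n[2]),'yaw(-h dir)',np.degrees(np.arctan2(n[1],n[0])))
d=L('side');P=cloud(d)
for col in 'rw':
    m=mask(d,col,(300,200,352,240));Q=P[m];print(col,m.sum(),np.argwhere(m).mean(0),Q.round(3)[::max(1,len(Q)//40)].tolist())
cv2.imwrite('pics/s1.png',cv2.resize(d['image'][165:265,260:370,::-1],None,fx=6,fy=6,interpolation=2)[:600])
E
```

```text
lid [0.6007 0.0858 0.1456] [ 0.4842 -0.149   0.8622] 0.0025 3070
[[315, 152], [369, 159], [360, 220], [305, 212]]
[[ 0.5045  0.0325  0.1904]
 [ 0.5499  0.1836  0.191 ]
 [ 0.6957  0.1397  0.1015]
 [ 0.6501 -0.0125  0.1008]]
[0.1578 0.1767 0.1588 0.1767]
tilt 0.5312865572375506 yaw(-h dir) -17.104721111532243
r 1 [219. 331.] [[0.472, 0.132, 0.123]]
w 18 [223.88888889 318.83333333] [[0.479, 0.039, 0.092], [0.5, 0.163, 0.112], [0.499, 0.161, 0.111], [0.498, 0.158, 0.109], [0.501, 0.167, 0.11], [0.499, 0.165, 0.111], [0.497, 0.163, 0.11], [0.493, 0.164, 0.113], [0.502, 0.166, 0.105], [0.496, 0.168, 0.111], [0.493, 0.167, 0.111], [0.493, 0.163, 0.109], [0.489, 0.164, 0.112], [0.495, 0.17, 0.108], [0.491, 0.17, 0.111], [0.49, 0.166, 0.109], [0.487, 0.166, 0.111], [0.486, 0.171, 0.111]]
```

View pics/s1.png

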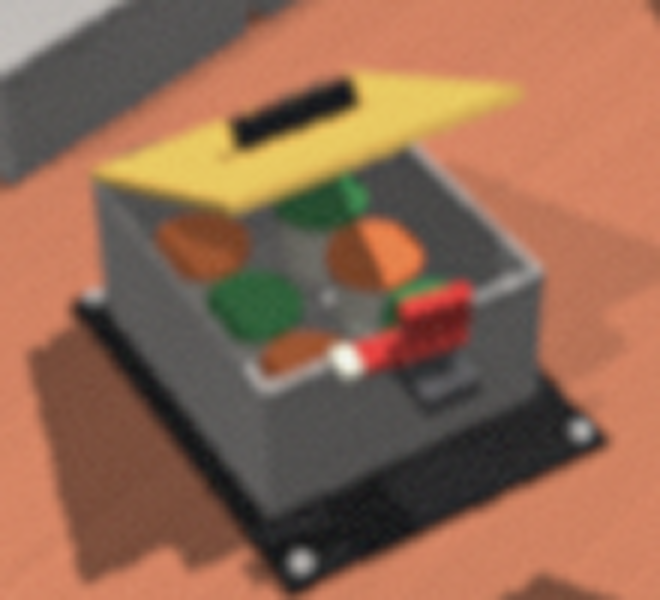

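The lid is about 0.53 rad open and measures 0.177 x 0.158 m, with its hinge top at z 0.101, as expected. The pan yaw is about -17° and the pivot is near (0.477, 0.123). The white nose is at about crop (347,360), near +y and clear of the lid. Next I'll move the shut gripper above the press spot.

send_rows(
  deltas=[
    [[0.041, -0.0312, 0, 0, 0, 0, -1], [0.041, -0.0312, 0, 0, 0, 0, -1], [0.041, -0.0312, 0, 0, 0, 0, -1], [0.041, -0.0312, 0, 0, 0, 0, -1], [0.041, -0.0312, 0, 0, 0, 0, -1], [0.041, -0.0312, 0, 0, 0, 0, -1], [0.041, -0.0312, 0, 0, 0, 0, -1], [0.041, -0.0312, 0, 0, 0, 0, -1], [0.041, -0.0312, 0, 0, 0, 0, -1], [0.041, -0.0312, 0, 0, 0, 0, -1], [0.041, -0.0312, 0, 0, 0, 0, -1], [0.041, -0.0312, 0, 0, 0, 0, -1]],
  ],
  squeeze=30,
)

```text
time_s: 1.65
position: [0.5191, 0.0648, 0.2562]
tool_rot: [[0.894, 0.447, -0.0], [0.447, -0.894, -0.0], [-0.0, -0.0, -1.0]]
ft_force: [-0.1, -0.5, 0.7]
grip_width: -0.0001
gripper_force: 0.0
```

send_rows(
  deltas=[
    [[0, 0, 0.01, 0, 0, 0, -1], [0, 0, 0.01, 0, 0, 0, -1], [0, 0, 0.01, 0, 0, 0, -1], [0, 0, 0.01, 0, 0, 0, -1], [0, 0, 0.009, 0, 0, 0, -1], [0, 0, 0.009, 0, 0, 0, -1], [0, 0, 0.009, 0, 0, 0, -1], [0, 0, 0.009, 0, 0, 0, -1], [0, 0, 0.009, 0, 0, 0, -1], [0, 0, 0.009, 0, 0, 0, -1], [0, 0, 0.009, 0, 0, 0, -1], [0, 0, 0.009, 0, 0, 0, -1]],
  ],
)

```text
time_s: 3.15
position: [0.5185, 0.0631, 0.1437]
tool_rot: [[0.894, 0.447, -0.0], [0.447, -0.894, 0.0], [-0.0, -0.0, -1.0]]
ft_force: [0.3, 1.6, 0.5]
grip_width: -0.0001
gripper_force: 0.4
```

send_rows(
  deltas=[
    [[0, 0, 0.005, 0, 0, 0, -1], [0, 0, 0.005, 0, 0, 0, -1], [0, 0, 0.003, 0, 0, 0, -1], [0, 0, 0.002, 0, 0, 0, -1]],
  ],
)

```text
time_s: 3.65
position: [0.5186, 0.0631, 0.1292]
tool_rot: [[0.894, 0.447, 0.0], [0.447, -0.894, -0.0], [0.0, 0.0, -1.0]]
ft_force: [-0.6, 0.1, 0.7]
grip_width: 0.0002
gripper_force: 0.3
```

```bash
python3 - <<'E'
from h import *
d=grab('side');print(telemetry.observe()['ft_force'])
cv2.imwrite('pics/s2.png',cv2.resize(d['image'][145:265,250:380,::-1],None,fx=5,fy=5,interpolation=2)[:600])
d=grab('scene');P=cloud(d);m=cv2.erode(mask(d,'y',(295,140,380,235)).astype(np.uint8),np.ones((3,3)))>0
Q=P[m];Q=Q[np.abs(Q[:,2]-np.nanmedian(Q[:,2]))<.03];c=Q.mean(0);n=np.linalg.svd(Q-c,full_matrices=False)[2][2];print(c,n,Q[:,2].min(),Q[:,2].max())
E
```

```text
[-0.06060007 -0.79544877  0.01009184]
[0.59765192 0.09025168 0.10311713] [ 0.01477874 -0.00477272  0.9998794 ] 0.09600965499602698 0.11137149644725919
```

View pics/s2.png

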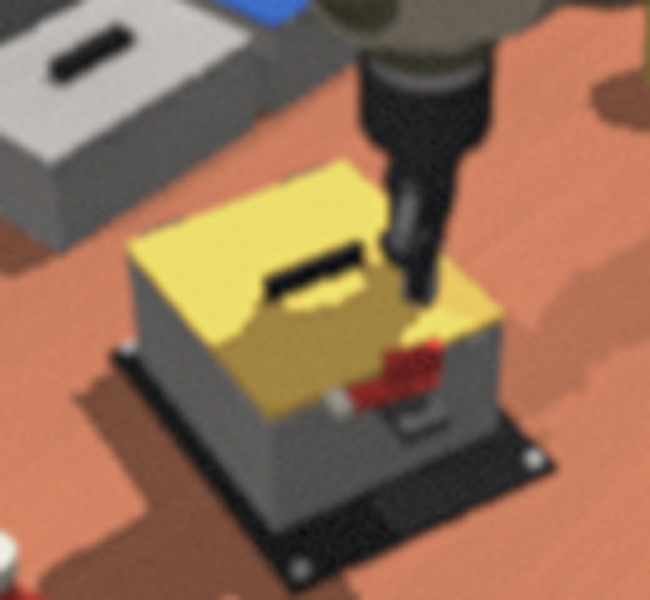

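The lid is nearly shut, with about 0.015 rad left. The fingertip rests on it at crop (415,295), and the button at (390,375) is clear. I'll press until I feel a force.

send_rows(
  deltas=[
    [[0, 0, 0.0015, 0, 0, 0, -1], [0, 0, 0.001, 0, 0, 0, -1], [0, 0, 0.0005, 0, 0, 0, -1], [0, 0, 0, 0, 0, 0, -1]],
  ],
)

```text
time_s: 4.25
position: [0.5186, 0.0631, 0.1265]
tool_rot: [[0.894, 0.447, 0.0], [0.447, -0.894, -0.0], [0.0, 0.0, -1.0]]
ft_force: [-1.0, 0.2, 3.1]
grip_width: -0.0004
gripper_force: 1.4
```

send_rows(
  deltas=[
    [[0, 0, 0.0005, 0, 0, 0, -1], [0, 0, 0.0005, 0, 0, 0, -1], [0, 0, 0, 0, 0, 0, -1]],
  ],
)

```text
time_s: 4.62
position: [0.5186, 0.0631, 0.1263]
tool_rot: [[0.894, 0.447, 0.001], [0.447, -0.894, -0.0], [0.001, 0.001, -1.0]]
ft_force: [-3.9, -0.0, 11.2]
grip_width: 0.0001
gripper_force: 5.6
```

send_rows(
  deltas=[
    [[0, 0, 0.0005, 0, 0, 0, -1], [0, 0, 0, 0, 0, 0, -1], [0, 0, -0.02, 0, 0, 0, -1], [0, 0, -0.04, 0, 0, 0, -1], [0, 0, -0.04, 0, 0, 0, 0.2], [-0.005, -0.036, -0.02, 0, 0, 0, 0.2], [-0.005, -0.036, 0, 0, 0, 0, 0.2], [0, 0, 0, 0, 0, 0, 0.2], [0, 0, 0, 0, 0, 0, 0.2]],
  ],
)

```text
time_s: 5.75
position: [0.4777, 0.1227, 0.2446]
tool_rot: [[0.894, 0.447, -0.0], [0.447, -0.894, -0.0], [-0.0, 0.0, -1.0]]
ft_force: [0.7, 0.6, 1.0]
grip_width: 0.0511
gripper_force: 0.0
```

```bash
python3 - <<'E'
from h import *
st=telemetry.observe();print(st['position'],st['ft_force'],st['q'].round(1))
d=grab('wrist');np.save('pics/w1.npy',d,allow_pickle=True);print(ext(d,st).round(3))
cv2.imwrite('pics/w1.png',d['image'][...,::-1])
P=cloud(d,st)
h=cv2.cvtColor(d['image'],cv2.COLOR_RGB2HSV)
m=mask(d,'r',(0,0,640,400));Q=P[m];k=(np.linalg.norm(Q[:,:2]-[.477,.123],axis=1)<.07);Q=Q[k]
print(len(Q),np.nanmedian(Q,0),np.nanpercentile(Q[:,2],[2,20,50,80,98]).round(4))
top=Q[Q[:,2]>.130];print('rib top',len(top))
if len(top)>20:
    print(cv2.minAreaRect((top[:,:2]*1000).astype(np.float32)))
m=mask(d,'w',(0,0,640,400));Q=P[m];k=(np.linalg.norm(Q[:,:2]-[.477,.123],axis=1)<.07)&(Q[:,2]>.1);Q=Q[k];print('nose',len(Q),np.nanmedian(Q,0))
d=grab('scene');P=cloud(d);m=cv2.erode(mask(d,'y',(295,140,380,235)).astype(np.uint8),np.ones((3,3)))>0
Q=P[m];Q=Q[np.abs(Q[:,2]-np.nanmedian(Q[:,2]))<.03];c=Q.mean(0);n=np.linalg.svd(Q-c,full_matrices=False)[2][2];print('lid',c,n)
E
```

```text
[0.47773065 0.12265086 0.24464994] [0.70787739 0.55618981 0.97670713] [ 0.6 16.7 84.2 -0.  79.1 64. ]
[[ 0.447 -0.853 -0.268  0.546]
 [-0.895 -0.426 -0.135  0.157]
 [ 0.001  0.3   -0.954  0.363]
 [ 0.     0.     0.     1.   ]]
1067 [0.48085541 0.13512713 0.11306559] [0.1106 0.1118 0.1131 0.1341 0.1352]
rib top 432
((474.5981140136719, 123.34881591796875), (33.800445556640625, 10.223721504211426), 64.39614868164062)
nose 79 [0.48969253 0.16581922 0.11214916]
lid [0.59131835 0.08857237 0.10173158] [ 0.00319622 -0.00288436 -0.99999073]
```

View pics/w1.png

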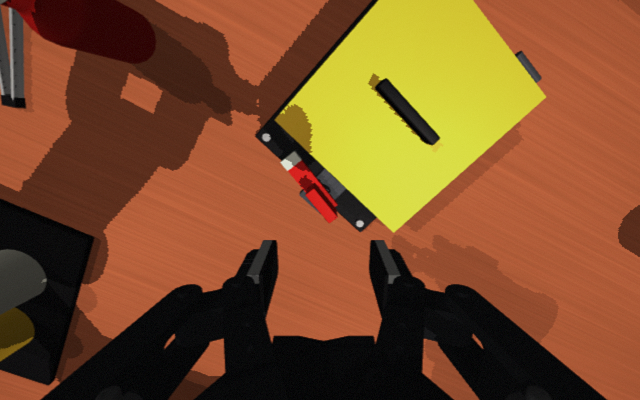

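The lid is flat: its normal is vertical and its top is at 0.1017. In the wrist view the rib is at about (318,195) and the white nose at (290,161). The rib measures 33.8 x 10.2 mm, as it should. Next I'll refine the pan yaw from the lid's edges and the rib angle.

```bash
cat >> h.py <<'E'
def onplane(d,st,uv,z):
    p=cv2.undistortPoints(np.asarray(uv,float).reshape(-1,1,2),np.array(d['K'],float),np.array([d['k1'],0,0,0.])).reshape(-1,2)
    T=ext(d,st);r=np.c_[p,np.ones(len(p))]@T[:3,:3].T;return T[:3,3]+r*((z-T[2,3])/r[:,2])[:,None]
def lidyaw(d,st):
    m=mask(d,'y',(0,0,640,400)).astype(np.uint8);c=max(cv2.findContours(m,0,cv2.CHAIN_APPROX_NONE)[0],key=cv2.contourArea)[:,0]
    c=c[(c[:,1]>3)&(c[:,0]>3)&(c[:,0]<636)];W=onplane(d,st,c,.1015)[:,:2]
    for nm,off in(('free',-.09),('-y',-.08)):
        ex=np.array([.9568,-.2907]);ey=np.array([.2907,.9568]);o=np.array([.5839,.0907])
        a,b=(W-o)@ex,(W-o)@ey
        k=(abs(a-off)<.008)&(abs(b)<.06) if nm=='free' else (abs(b-off)<.008)&(abs(a)<.07)
        if k.sum()<20: continue
        vx,vy,x,y=cv2.fitLine(W[k].astype(np.float32),cv2.DIST_HUBER,0,1e-5,1e-5).ravel()
        print(nm,k.sum(),np.degrees(np.arctan2(vy,vx))%180,'offset',np.median(a[k] if nm=='free' else b[k]))
def button(d,st):
    P=cloud(d,st);m=mask(d,'r',(0,0,640,400));k=m&(np.hypot(P[...,0]-.475,P[...,1]-.123)<.06)&(P[...,2]>.127)
    uv=np.argwhere(k)[:,::-1];W=onplane(d,st,uv,.1335)[:,:2];r=cv2.minAreaRect((W*1000).astype(np.float32))
    vx,vy,_,_=cv2.fitLine(W.astype(np.float32),cv2.DIST_HUBER,0,1e-5,1e-5).ravel()
    print('rib',len(W),W.mean(0),r,'pca',np.degrees(np.arctan2(vy,vx)))
    m=mask(d,'w',(0,0,640,400))&(np.hypot(P[...,0]-.475,P[...,1]-.123)<.07)&(P[...,2]>.1)
    W2=onplane(d,st,np.argwhere(m)[:,::-1],.1115)[:,:2];v=W2.mean(0)-np.array(r[0])/1000
    print('nose',len(W2),W2.mean(0),'dir',np.degrees(np.arctan2(v[1],v[0])),np.hypot(*v))
E
python3 - <<'E'
from h import *
st=telemetry.observe();d=np.load('pics/w1.npy',allow_pickle=True).item()
lidyaw(d,st);button(d,st)
E
```

```text
free 93 72.64828 offset -0.09209599124512256
-y 124 162.91876 offset -0.08169286441213339
rib 437 [0.47528117 0.12354654] ((475.1929016113281, 123.46055603027344), (34.637001037597656, 10.25016975402832), 64.4657974243164) pca 64.01855
nose 79 [0.48973591 0.16573915] dir 71.01778630297535 0.044709936683423566
```

send_rows(
  deltas=[
    [[-0.0022, -0.0016, 0, 0, 0, -0.172, 0.2], [0, 0, 0, 0, 0, -0.172, 0.2], [0, 0, 0, 0, 0, -0.172, 0.2], [0, 0, 0, 0, 0, -0.172, 0.2], [0, 0, 0.025, 0, 0, 0, 0.2], [0, 0, 0.025, 0, 0, 0, 0.2], [0, 0, 0.025, 0, 0, 0, 0.2], [0, 0, 0.017, 0, 0, 0, 0.2], [0, 0, 0.01, 0, 0, 0, 0.2], [0, 0, 0, 0, 0, 0, 0.2]],
  ],
  squeeze=20,
)

```text
time_s: 7.1
position: [0.4749, 0.1231, 0.1424]
tool_rot: [[0.407, 0.913, -0.001], [0.913, -0.407, -0.0], [-0.0, -0.001, -1.0]]
ft_force: [0.4, -0.3, 0.3]
grip_width: 0.0514
gripper_force: 0.0
```

send_rows(
  deltas=[
    [[0, 0, 0, 0, 0, 0, -0.4], [0, 0, 0, 0, 0, 0, -0.7], [0, 0, 0, 0, 0, 0, -1], [0, 0, 0, 0, 0, 0, -1], [0, 0, 0, 0, 0, 0, -1], [0, 0, 0, 0, 0, 0, -1]],
  ],
)

```text
time_s: 7.85
position: [0.4751, 0.1235, 0.1434]
tool_rot: [[0.407, 0.914, 0.001], [0.914, -0.407, 0.0], [0.001, 0.001, -1.0]]
ft_force: [0.1, -0.1, 5.7]
grip_width: 0.0092
gripper_force: 23.5
```

send_rows(
  deltas=[
    [[0, 0, -0.0015, 0, 0, 0, -1], [0, 0, 0, 0, 0, 0.145, -1], [0, 0, 0, 0, 0, 0.145, -1], [0, 0, 0, 0, 0, 0.145, -1], [0, 0, 0, 0, 0, 0.145, -1], [0, 0, 0, 0, 0, 0.145, -1], [0, 0, 0, 0, 0, 0.145, -1], [0, 0, 0, 0, 0, 0.145, -1], [0, 0, 0, 0, 0, 0.145, -1], [0, 0, 0, 0, 0, 0.145, -1], [0, 0, 0, 0, 0, 0.147, -1], [0, 0, 0, 0, 0, 0, -1]],
  ],
)

```text
time_s: 9.35
position: [0.4752, 0.1232, 0.1435]
tool_rot: [[0.955, -0.298, 0.0], [-0.298, -0.955, -0.0], [0.0, 0.0, -1.0]]
ft_force: [4.8, 0.2, -9.6]
grip_width: 0.009
gripper_force: 21.5
```

send_rows(
  deltas=[
    [[0, 0, 0.0005, 0, 0, 0, -1], [0, 0, 0, 0, 0, 0, -0.6], [0, 0, 0, 0, 0, 0, -0.2], [0, 0, 0, 0, 0, 0, 0.2], [0, 0, 0, 0, 0, 0, 0.2], [0, 0, -0.02, 0, 0, 0, 0.2], [0, 0, -0.03, 0, 0, 0, 0.2], [0, 0, -0.05, 0, 0, 0, 0.2], [-0.03, 0, 0, 0, 0, 0, 0.2], [-0.03, 0, 0, 0, 0, 0, 0.2], [0, 0, 0, 0, 0, 0, 0.2]],
  ],
)

```text
time_s: 10.72
position: [0.416, 0.1416, 0.2442]
tool_rot: [[0.956, -0.295, 0.0], [-0.295, -0.956, 0.0], [0.0, -0.0, -1.0]]
ft_force: [-0.1, -0.6, -0.8]
grip_width: 0.0513
gripper_force: 0.0
```

```bash
python3 - <<'E'
from h import *
st=telemetry.observe();print(st['position'],st['ft_force'],st['q'].round(1))
d=grab('wrist');cv2.imwrite('pics/w2.png',d['image'][...,::-1])
lidyaw(d,st);button(d,st)
d=grab('scene');P=cloud(d);m=cv2.erode(mask(d,'y',(295,140,380,235)).astype(np.uint8),np.ones((3,3)))>0
Q=P[m];Q=Q[np.abs(Q[:,2]-np.nanmedian(Q[:,2]))<.03];c=Q.mean(0);n=np.linalg.svd(Q-c,full_matrices=False)[2][2];print('lid',c,n)
E
```

```text
[0.4160044  0.14164649 0.24418769] [-0.0888331  -0.5929428  -0.83505465] [  3.3  11.3  91.8   0.   76.8 110.4]
free 139 72.84297 offset -0.09202900941900215
-y 71 162.87968 offset -0.08095762992434002
rib 538 [0.47504181 0.12293695] ((474.383056640625, 122.93081665039062), (9.523336410522461, 33.40528106689453), 72.52063751220703) pca -18.163239
nose 257 [0.5175781  0.10987146] dir -16.82188467533797 0.04512603239295719
lid [0.59302391 0.08822989 0.10179894] [-1.60638256e-03  7.07939638e-04  9.99998459e-01]
```

View pics/w2.png

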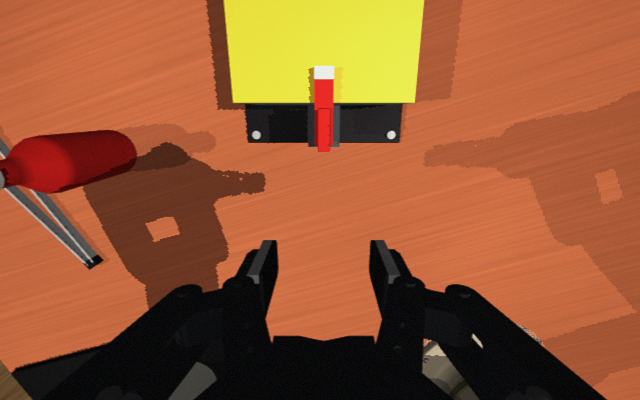

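The nose at (324,73) points squarely over the lid: -16.8 to -18° against a pan yaw of -17.2°. The lid is flat, the gripper is clear and the bystanders are untouched, so I'm handing in.

```bash
python3 -c "
from rig import env
print(env.close_job())"
```

```text
the job is handed in; nothing more can be done
None
```

The lid is folded flat onto the pan, the turnbutton's nose is within about 1° of square over it, the gripper has let go of everything, and the job is handed in at about 11 s.

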